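Restack the shredder's clutch plates on the splined hub

TASK

Finish the shredder's clutch pack on the splined hub, where the bottom steel plate is already fitted: slide on the round friction disc with its tab pointing the opposite way to the bottom plate's tab, then the loose rectangular steel plate with its tab directly above the bottom plate's tab. Both must end fully home, flat on one another and released, with the other things on the desk left undisturbed.

Things in the scene. Friction and masses are not known exactly. Their poses are not given: they have to be found in the camera images.
- hub: Splined hub on a round dark stand (96 mm wide, 12 mm high), fixed to the desk, position and yaw vary. Origin on the desk under the shaft axis, z up. Upright dark steel shaft: a cross of 4 splines along x and y, tips 15 mm from the axis, 8 mm wide. A steel plate like plate is already fixed on it at z = 18 to 24 mm, tab along +x. Seats: disc underside z = 24 mm, then plate underside z = 34 mm
- hub_tab (a point): on the top face of the fixed bottom plate's tab (14 mm wide, ends 52 mm from the axis), 45 mm from the shaft axis along the hub's +x
- hub_top (a point): centre of the shaft's top end, 58 mm above the desk; the splines' top 8 mm taper in by 2 mm per side. Disc and plate fit over the shaft in any quarter turn, with 1.8 mm of play per side, and rest there by gravity
- disc: Friction disc: grey, 10 mm thick, 70 g, round 62 mm outline with two parallel flats at y = +-25 mm (40 mm or so long; pinch here, 50 mm wide). In the middle a through opening shaped as a cross: slots along x and y, 11.6 mm wide, reaching 16.8 mm from the centre. Lies flat on the desk left or right of the hub. Origin: centre of the opening on the underside, z up; tab along +x
- disc_tab (a point): on the top face of the disc's only tab (14 mm wide, ends 52 mm from the centre), 45 mm from its centre along its +x
- plate: Separator plate: bare steel, 6 mm thick, 110 g, rectangular outline 56 mm (x) by 50 mm (y; pinch its straight sides at y = +-25 mm). In the middle the same cross-shaped through opening as the disc's. Lies flat on the desk, on the other side of the hub from the disc. Origin: centre of the opening on the underside, z up; tab along +x
- plate_tab (a point): on the top face of the plate's only tab (14 mm wide, ends 52 mm from the centre), 45 mm from its centre along its +x
- screwdriver: bystander: screwdriver with a black handle lying on the desk between the robot and the hub
- tape: bystander: empty cardboard tape core, 90 mm across, 48 mm high, standing flat beyond the hub
- stapler: bystander: black and steel stapler, 140 mm long, 52 mm high, beyond the hub
- mug: bystander: white mug, 80 mm across, 90 mm high, to the robot's left
- pen_pot: bystander: dark metal pot of pens, 74 mm across, pens to 145 mm high, far right
- notebook: bystander: closed notebook 154 x 214 x 15 mm, to the right
- parts_tray: bystander: low white two-bay tray 110 x 150 x 30 mm, far left
Mind the look-alikes: they are no part of the job. What is shaped like the hub but purple or yellow is not meant.

How it is judged:
By the outcome, as a careful person would: the job done as asked, in the order asked, and still so for the second after the job is handed in, with the robot touching nothing.
It also fails if it takes over 61 s, if anything falls off the work surface, if the arm or the gripper's body presses on something with over 40 N, if the wrist force passes 120 N, or if a joint passes its speed limit or range.

ROBOT

A 6-joint arm with a two-finger parallel gripper is mounted at the origin on the work surface. World frame = base frame: x ahead of the robot, y to its left, z up, the work surface at z = 0. Lengths are in mm, angles in degrees, forces in N, time in s.
With the tool pointing down it reaches from about 300 to 850 mm from the base axis. Payload 4.2 kg.
Tool frame: the origin (TCP) lies between the finger pads; the fingertips stand 8 mm ahead of it and the grasp point (between the pads) lies 11 mm behind it; x points along the fingers, y is the direction in which the jaws open and shut, and the axes are right-handed (so a half turn about x gives the same grasp; the last joint's range is limited). The gripper opens to 91 mm and grips with 3 to 60 N. Pads are 32 mm wide; open, the fingers measure 118 mm over their backs; the gripper's body (76 mm by 178 mm) begins 60 mm behind the grasp point.
Start: joints at [74.026, 18.312, 89.639, -0, 72.044, -1.146], TCP at [147.156, 555.866, 221.976] pointing down, gripper open.
Joint ranges: [-177.97, 177.97], [-48.28, 115.42], [12.27, 149.76], [-77.06, 257.06], [2.81, 150.46], [-146.56, 146.56]. Speed limits (degrees/s): [147.25, 147.25, 180, 180, 180, 180].

INTERFACE

Orientations are given as [roll, pitch, yaw] about the fixed x, y, z axes, in that order (R = Rz(yaw) Ry(pitch) Rx(roll)).
In Python, from workcell import env gives the robot as it stands.
- The arm moves only by the tool arm_command, never from a script. Its arguments are lists of equal length, an entry for each row: "slide": the shift along the tool's x, y, z in cm, a list of three; "turn": the turn, a rotation vector about the tool's x, y, z in rad, a list of three; "grip": the closure in counts, from 0 (fully open) to 255 (shut). A call has 1 to 20 rows; each row is the pose to reach, as a shift and turn from the pose commanded when the call began, along the tool's axes at that moment; what a row does not reach only later rows make up. A row lasts 1/12 s, in which the tool goes at most 41.7 mm and 7.16 degrees, less where a joint would pass 70% of its speed; a pose out of reach is approached as far as the arm can. A call with a gripper value outside its range is refused whole. The fingers move at their own pace and stop on an object; "newtons" is the grip in N (left out, the last holds). Time passes only in rows, so rows that repeat a pose let the fingers close. It gives the time, the measured TCP pose, the force and the opening at its end, in the units of the state.
- env.state(): the state, without advancing time (a new reading comes with each control period).
- env.grab_frame(name): name is "side" or "top" or "wrist"; returns (picture, depth): 400x640x3 uint8, red, green, blue; 400x640 float32, mm along the optical axis (not along the pixel's ray), 0 where there is no reading.
- env.calibration(name): a dict with "K" (3x3 intrinsics, pixels), "k1" (the pictures are not rectified: a ray, as slopes to the right and down, at radius r is drawn at 1 + k1 r^2 times it, then the intrinsics apply), "camera_from_world" (4x4, takes a point from world to camera coordinates); the wrist camera has in their place "T_tool_cam" (4x4, takes a point from camera to tool coordinates, whose origin is the TCP and whose axes are the tool frame's). Camera axes: x right, y up, looking along -z (the intrinsics and any distortion apply to the point x, -y, -z); pixel columns grow to the right and rows downward; lengths in mm; the calibration is good to about 2 mm. A picture is of the moment at which its call begins: read the wrist's pose just before it. calibration takes no time and is no camera call.
- env.job_done(): hands the job in, once; it reports no verdict.
Trained networks look in the newest picture that a camera, given by its name, has taken for a name from the list of things; names that differ only in an ending like _2 or _b are one class to them, and where a whole thing is asked for, a point or a joint stands for the part that bears it (a point fixed in the world has none). Each returns a list of dicts, best first, with "p" (0 to 1); they miss things now and then, are a little off and sometimes report something else, mostly with a low value. They report only what shows in the picture. A call takes as long as a camera call. They do not tell look-alikes from the thing itself.
- env.search_frame(camera, label): "point" ([x, y, z] in mm, in world coordinates, good to about 4 mm: the middle of the surface that is visible of it).
The state is a dict: "time_s": time; "qpos": joint angles; "qvel": joint speeds; "effort": joint torques, N m; "ee_pos": TCP position; "ee_rot": TCP orientation; "force": force on the tool from outside, world axes, zero at the start; "torque": the same for the moment, N m; "gripper_width": finger opening in mm.
Only numpy, scipy, OpenCV 4.12 (cv2) and the standard library are available. Lean on these libraries where they do the work, as an engineer would, in place of code of your own. Each camera call takes 0.05 s, during which the arm holds its last target.

## Working session

There is one attempt and no reset: what is moved stays moved. The work goes in short steps, Python scripts to look and compute and a tool call to move; the robot and the scene stay as the last step left them, time stands still between calls to the robot, and variables do not carry over. Pictures are saved under pics/ and viewed, and the job is handed in when it is done.

Besides the shell and the picture viewer there is one more tool, called after "Request:" as name(argument=value, ...), one argument or row to a line, values as JSON. arm_command: Moves the arm, as the interface text tells. Its arguments: {"type":"object","properties":{"slide":{"type":"array","items":{"type":"array","items":{"type":"number"}}},"turn":{"type":"array","items":{"type":"array","items":{"type":"number"}}},"grip":{"type":"array","items":{"type":"number"}},"newtons":{"type":"number"}},"required":["slide","turn","grip"]}

```bash
ls; mkdir -p pics; cat > h.py <<'E'
import numpy as np, cv2
from workcell import env
from scipy.spatial.transform import Rotation as R
def save(name,fn):
    im,d=env.grab_frame(name); cv2.imwrite('pics/'+fn,im[:,:,::-1]); np.save('pics/'+fn[:-4]+'_d.npy',d); return im,d
def toolT(s=None):
    s=s or env.state(); T=np.eye(4); T[:3,:3]=R.from_euler('xyz',s['ee_rot'],degrees=True).as_matrix(); T[:3,3]=s['ee_pos']; return T
def camT(name,s=None):
    c=env.calibration(name)
    if 'T_tool_cam' in c: return c, toolT(s)@np.array(c['T_tool_cam'])
    return c,np.linalg.inv(np.array(c['camera_from_world']))
def rays(c,uv):
    K=np.array(c['K']); uv=np.atleast_2d(uv).astype(float)
    xy=cv2.undistortPoints(uv.reshape(-1,1,2),K,np.array([c['k1'],0,0,0.])).reshape(-1,2)
    return np.c_[xy[:,0],-xy[:,1],-np.ones(len(xy))]
def px2z(name,uv,z,s=None):
    c,T=camT(name,s); r=rays(c,uv)@T[:3,:3].T; o=T[:3,3]
    return o+r*((np.asarray(z)-o[2])/r[:,2])[:,None]
def px2d(name,uv,d,s=None):
    c,T=camT(name,s); r=rays(c,uv)*np.asarray(d).reshape(-1,1); return r@T[:3,:3].T+T[:3,3]
E
python3 - <<'E'
from h import *
for n in ['top','side','wrist']:
    save(n,n+'0.png')
    c=env.calibration(n); print(n,{k:np.round(v,3).tolist() for k,v in c.items()})
    if n=='wrist':break
    for l in ['hub','hub_tab','hub_top','disc','disc_tab','plate','plate_tab']:
        print(l,[(np.round(q['point']).tolist(),round(q['p'],2)) for q in env.search_frame(n,l)][:4])
print(env.state())
E
```

```text
pics
top {'K': [[450.371, 0.0, 314.724], [0.0, 450.371, 191.056], [0.0, 0.0, 1.0]], 'k1': -0.013, 'camera_from_world': [[-0.017, -1.0, -0.011, 10.424], [0.985, -0.018, 0.174, -560.192], [-0.174, -0.008, 0.985, -1250.694], [0.0, 0.0, 0.0, 1.0]]}
hub [([561.0, -9.0, 16.0], 0.88), ([455.0, 133.0, 15.0], 0.88), ([376.0, -184.0, 19.0], 0.57)]
hub_tab [([378.0, -188.0, 15.0], 0.92), ([562.0, -9.0, 15.0], 0.7), ([457.0, 135.0, 17.0], 0.61)]
hub_top [([378.0, -190.0, 19.0], 0.84), ([458.0, 138.0, 22.0], 0.76), ([560.0, -1.0, 17.0], 0.65), ([595.0, 198.0, 3.0], 0.47)]
disc [([529.0, -207.0, 10.0], 0.69)]
disc_tab [([527.0, -209.0, 8.0], 0.57)]
plate [([590.0, 197.0, 10.0], 0.87), ([421.0, 417.0, 39.0], 0.42)]
plate_tab [([594.0, 197.0, 6.0], 0.81)]
side {'K': [[495.241, 0.0, 321.729], [0.0, 495.241, 205.088], [0.0, 0.0, 1.0]], 'k1': -0.081, 'camera_from_world': [[0.852, -0.523, 0.019, -496.344], [0.3, 0.517, 0.802, -204.986], [-0.429, -0.677, 0.597, -1423.057], [0.0, 0.0, 0.0, 1.0]]}
hub [([453.0, 122.0, 16.0], 0.87), ([557.0, -22.0, 21.0], 0.81), ([368.0, -206.0, 18.0], 0.6)]
hub_tab [([553.
[... 538 characters left out ...]
, [-0.0, -0.968, -0.252, -71.344], [0.0, 0.0, 0.0, 1.0]]}
{'time_s': 0.85, 'qpos': array([ 7.40255966e+01,  1.83091811e+01,  8.96377765e+01,  3.64582872e-04,
        7.20444105e+01, -1.14451107e+00]), 'qvel': array([ 0.02997254,  0.0430461 ,  0.05597426, -0.06941611,  0.0692909 ,
       -0.03897828]), 'effort': array([-1.77349273e-03, -4.12325656e+01, -2.32223904e+01,  7.27403280e-02,
        3.76223715e-02,  1.24342392e-05]), 'ee_pos': array([147.16050146, 555.87012352, 222.01151351]), 'ee_rot': array([91.1564844 , 89.99136114, 76.32647968]), 'force': array([-0.99685864, -0.71880854, -0.15213916]), 'torque': array([ 0.02673106, -0.00251619,  0.00608978]), 'gripper_width': 91.23562326256699}
```

View pics/top0.png

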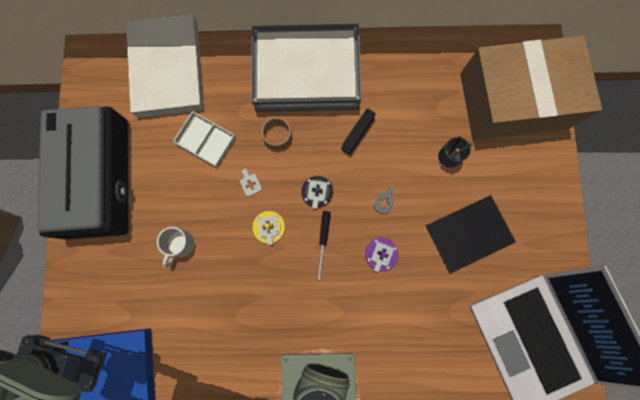

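View pics/side0.png

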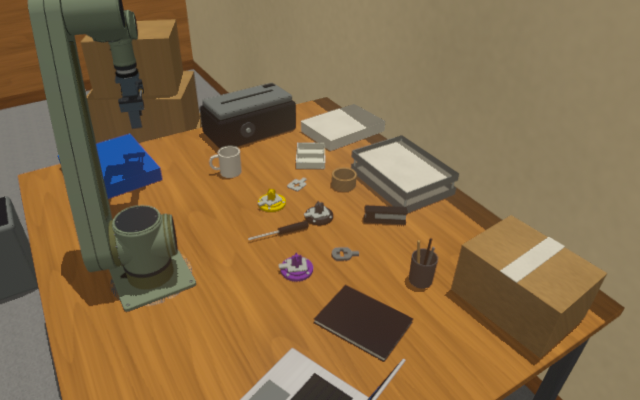

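View pics/wrist0.png

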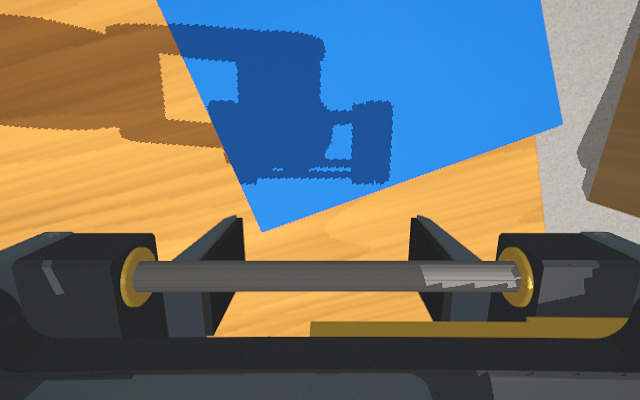

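The real hub is the dark stand near top-view pixel (317,192). The purple and yellow ones are decoys. The disc is at about (384,202) and the plate at about (250,183). I'll zoom in on all three.

```bash
python3 - <<'E'
import cv2
im=cv2.imread('pics/top0.png'); cv2.imwrite('pics/topz.png',cv2.resize(im[160:230,230:410],None,fx=4.4,fy=4.4,interpolation=cv2.INTER_CUBIC))
E
```

```text
(no output)
```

View pics/topz.png

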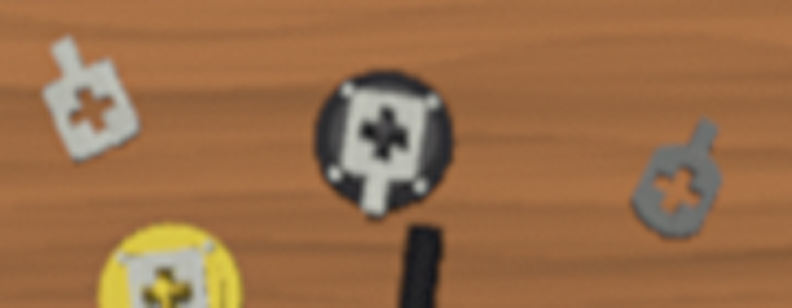

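```bash
cat >> h.py <<'E'
def goal(pos,yaw,flip=0):
    """tool x down; tool y along heading yaw (deg)"""
    y=np.radians(yaw+180*flip); X=np.array([0,0,-1.]);Y=np.array([np.cos(y),np.sin(y),0]);Z=np.cross(X,Y)
    T=np.eye(4);T[:3,:3]=np.c_[X,Y,Z];T[:3,3]=pos;return T
def plan(Tg,Tc=None):
    Tc=toolT() if Tc is None else Tc
    D=np.linalg.inv(Tc)@Tg; rv=R.from_matrix(D[:3,:3]).as_rotvec()
    print('slide cm',np.round(D[:3,3]/10,3).tolist(),'turn',np.round(rv,4).tolist(),'deg',round(np.degrees(np.linalg.norm(rv)),1),'rows',max(np.linalg.norm(D[:3,3])/41.7,np.degrees(np.linalg.norm(rv))/7.16))
def yawof(a,b): return np.degrees(np.arctan2(*(np.array(b)-np.array(a))[[1,0]]))
E
python3 - <<'E'
from h import *
for n,a,b,z,zb in [('plate',(250.5,184.5),(244.5,169.5),6,6),('hub',(317.3,190.5),(315.2,208.2),58,24),('disc',(383.9,203),(390.7,188.4),10,10)]:
    p=px2z('top',a,z)[0];q=px2z('top',b,zb)[0]; print(n,p.round(),q.round(),np.linalg.norm(q-p),yawof(p[:2],q[:2]))
print(toolT().round(3))
plan(goal([590,197,115],115+90,0));plan(goal([590,197,115],115+90,1))
E
```

```text
plate [591. 193.   6.] [638. 212.   6.] 49.96352131062127 21.749271704435774
hub [560.  -7.  58.] [514.   0.  24.] 57.94955142856176 171.24336634970172
disc [ 528. -203.   10.] [ 571. -225.   10.] 48.764990088795564 -26.936815436989978
[[ 0.00000e+00  2.56000e-01  9.67000e-01  1.47161e+02]
 [ 0.00000e+00  9.67000e-01 -2.56000e-01  5.55870e+02]
 [-1.00000e+00  0.00000e+00 -0.00000e+00  2.22012e+02]
 [ 0.00000e+00  0.00000e+00  0.00000e+00  1.00000e+00]]
slide cm [10.697, -23.359, 51.994] turn [-2.266, 0.0002, -0.0001] deg 129.8 rows 18.132682245209253
slide cm [10.697, -23.359, 51.994] turn [0.8756, -0.0001, -0.0001] deg 50.2 rows 13.907757563812668
```

```bash
python3 - <<'E'
from h import *
plan(goal([560,-7,165],81))
E
```

```text
slide cm [5.694, -43.846, 54.316] turn [-0.1018, 0.0, -0.0002] deg 5.8 rows 16.795296467546116
```

Request:
arm_command(
  slide=[
    [5.7,-43.8,54.3],
    [5.7,-43.8,54.3],
    [5.7,-43.8,54.3],
    [5.7,-43.8,54.3],
    [5.7,-43.8,54.3],
    [5.7,-43.8,54.3],
    [5.7,-43.8,54.3],
    [5.7,-43.8,54.3],
    [5.7,-43.8,54.3],
    [5.7,-43.8,54.3],
    [5.7,-43.8,54.3],
    [5.7,-43.8,54.3],
    [5.7,-43.8,54.3],
    [5.7,-43.8,54.3],
    [5.7,-43.8,54.3],
    [5.7,-43.8,54.3],
    [5.7,-43.8,54.3],
    [5.7,-43.8,54.3],
    [5.7,-43.8,54.3],
    [5.7,-43.8,54.3],
  ],
  turn=[
    [-0.1,0,0],
    [-0.1,0,0],
    [-0.1,0,0],
    [-0.1,0,0],
    [-0.1,0,0],
    [-0.1,0,0],
    [-0.1,0,0],
    [-0.1,0,0],
    [-0.1,0,0],
    [-0.1,0,0],
    [-0.1,0,0],
    [-0.1,0,0],
    [-0.1,0,0],
    [-0.1,0,0],
    [-0.1,0,0],
    [-0.1,0,0],
    [-0.1,0,0],
    [-0.1,0,0],
    [-0.1,0,0],
    [-0.1,0,0],
  ],
  grip=[0,0,0,0,0,0,0,0,0,0,0,0,0,0,0,0,0,0,0,0],
)

```text
time_s: 2.52
ee_pos: [559.4, -6.2, 164.7]
ee_rot: [160.7, 89.9, 151.6]
force: [-0.0, -0.5, -0.0]
gripper_width: 91.0
```

```bash
python3 - <<'E'
from h import *
print(toolT().round(3)); np.save('pics/hub1_T.npy',toolT())
save('wrist','hub1.png')
E
```

```text
[[-1.00000e-03  1.59000e-01  9.87000e-01  5.59363e+02]
 [ 1.00000e-03  9.87000e-01 -1.59000e-01 -6.17500e+00]
 [-1.00000e+00  0.00000e+00 -1.00000e-03  1.64708e+02]
 [ 0.00000e+00  0.00000e+00  0.00000e+00  1.00000e+00]]
```

View pics/hub1.png

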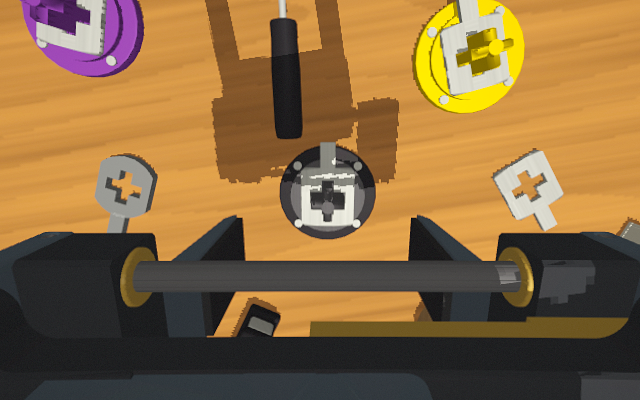

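The wrist view shows the hub at about (327,193) with its tab pointing up (toward the robot). The disc is at (126,185) and the plate at (528,188). I'll zoom for measurement.

```bash
python3 - <<'E'
import cv2
im=cv2.imread('pics/hub1.png'); cv2.imwrite('pics/hub1z.png',cv2.resize(im[135:250,265:390],None,fx=5,fy=5,interpolation=cv2.INTER_CUBIC))
a=cv2.resize(im[145:240,80:170],None,fx=4.4,fy=4.4,interpolation=cv2.INTER_CUBIC);b=cv2.resize(im[145:240,483:573],None,fx=4.4,fy=4.4,interpolation=cv2.INTER_CUBIC)
cv2.imwrite('pics/dp1z.png',cv2.hconcat([a,b]))
E
```

```text
(no output)
```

View pics/hub1z.png

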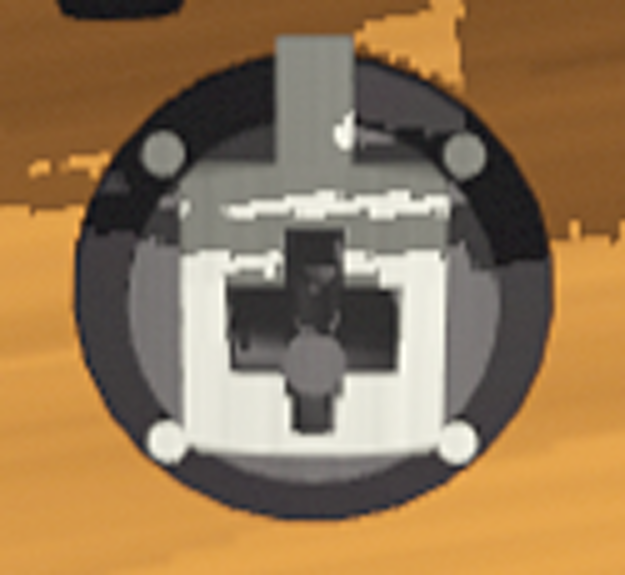

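View pics/dp1z.png

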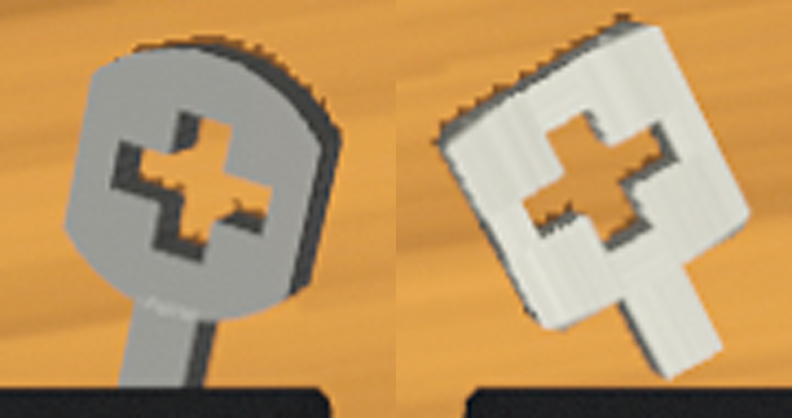

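```bash
cat >> h.py <<'E'
from scipy.optimize import least_squares
def rigid2(model,pts):
    """fit x,y,yaw model->world 2D"""
    model=np.array(model,float);pts=np.array(pts)[:,:2]
    def f(p):
        c,s=np.cos(p[2]),np.sin(p[2]); return (model@np.array([[c,s],[-s,c]])+p[:2]-pts).ravel()
    best=min((least_squares(f,[*pts.mean(0),a]) for a in np.arange(-3,3.2,1)),key=lambda r:r.cost)
    p=best.x.copy();p[2]=(np.degrees(p[2])+180)%360-180
    return p, best.fun.reshape(-1,2)
def zpx(z,off,f): return (np.array(z,float)+.5)/f-.5+np.array(off)
E
python3 - <<'E'
from h import *
T=np.load('pics/hub1_T.npy')
s={'ee_pos':T[:3,3],'ee_rot':R.from_matrix(T[:3,:3]).as_euler('xyz',degrees=True)}
# hub plate: image up=+x hub; image left -> ?
px=zpx([(276,38),(353,38),(183,453),(445,453),(275,163),(355,163)],(265,135),5)
w=px2z('wrist',px,24,s); print(w.round(1))
for sg in (1,-1):
    p,r=rigid2([(52,-7*sg),(52,7*sg),(-28,-25*sg),(-28,25*sg),(28,-7*sg),(28,7*sg)],w); print('hub',p.round(2),np.abs(r).max(),r.round(1).tolist())
c=px2z('wrist',zpx([(75,290),(552,290),(313,520),(313,57),(315,363)],(265,135),5),[12,12,12,12,58],s); print('stand',c.round(1), (c[0]+c[1])/2,(c[2]+c[3])/2)
# disc cross opening outer corners on top z=10
a=zpx([(91,75),(65,225),(322,148),(298,290)],(80,145),4.4)
wd=px2z('wrist',a,10,s);print('disc',wd.round(1))
b=zpx([(440-396,147),(650-396,25),(750-396,212),(548-396,328),(668-396,378),(722-396,347)],(483,145),4.4)
wp=px2z('wrist',b,6,s);print('plate',wp.round(1))
for m in ([(-28,25),(-28,-25),(28,-25),(28,25),(52,7),(52,-7)],[(-28,-25),(-28,25),(28,25),(28,-25),(52,-7),(52,7)]):
    p,r=rigid2(m,wp);print(p.round(2),np.abs(r).max())
for m in ([(-18.3,-25),(18.3,-25),(-18.3,25),(18.3,25)],[(-18.3,25),(18.3,25),(-18.3,-25),(18.3,-25)]):
    p,r=rigid2(m,wd);print(p.round(2),np.abs(r).max(),r.round(1).tolist())
E
```

```text
[[512.9  -4.8  24. ]
 [515.1   9.1  24. ]
 [588.6 -35.6  24. ]
 [596.7  14.6  24. ]
 [535.5  -8.7  24. ]
 [537.8   6.   24. ]]
hub [564.86  -6.01 170.84] 49.82346524995044 [[1.8, 14.0], [-2.7, -13.7], [7.9, 49.8], [-8.1, -49.8], [2.9, 14.1], [-1.7, -14.4]]
hub [564.86  -6.   170.85] 0.6523727641711048 [[-0.5, 0.1], [-0.5, 0.1], [-0.1, 0.5], [-0.2, -0.4], [0.7, 0.2], [0.5, -0.6]]
stand [[555.9 -52.2  12. ]
 [570.8  40.4  12. ]
 [610.9 -13.6  12. ]
 [518.5   1.2  12. ]
 [565.1  -6.1  58. ]] [563.32894464  -5.87017646  12.        ] [564.69370539  -6.19446067  12.        ]
disc [[ 499.3 -215.7   10. ]
 [ 530.7 -232.4   10. ]
 [ 522.7 -171.4   10. ]
 [ 553.5 -186.1   10. ]]
plate [[576.1 157.3   6. ]
 [556.  203.1   6. ]
 [602.2 225.2   6. ]
 [622.9 180.3   6. ]
 [639.6 207.3   6. ]
 [633.8 219.5   6. ]]
[589.49 191.19  25.96] 46.640377811392256
[589.36 191.46  24.99] 2.571602019329589
[ 526.55 -201.4   -26.95] 1.286154392064418 [[-0.4, 0.3], [0.8, 0.4], [-1.1, 0.5], [0.7, -1.3]]
[ 526.55 -201.4   152.78] 32.081480817672684 [[32.1, -16.3], [-31.8, 17.1], [31.5, -16.2], [-31.8, 15.3]]
```

```bash
python3 - <<'E'
from h import *
plan(goal([526.5,-201.5,115],63))
E
```

```text
slide cm [4.987, -19.856, -0.142] turn [0.3131, -0.0009, -0.0003] deg 17.9 rows 4.909592282523685
```

Request:
arm_command(
  slide=[
    [5.0,-19.86,-0.14],
    [5.0,-19.86,-0.14],
    [5.0,-19.86,-0.14],
    [5.0,-19.86,-0.14],
    [5.0,-19.86,-0.14],
    [5.0,-19.86,-0.14],
    [5.0,-19.86,-0.14],
    [5.0,-19.86,-0.14],
    [5.0,-19.86,-0.14],
    [5.0,-19.86,-0.14],
  ],
  turn=[
    [0.313,0,0],
    [0.313,0,0],
    [0.313,0,0],
    [0.313,0,0],
    [0.313,0,0],
    [0.313,0,0],
    [0.313,0,0],
    [0.313,0,0],
    [0.313,0,0],
    [0.313,0,0],
  ],
  grip=[0,0,0,0,0,0,0,0,0,0],
)

```text
time_s: 3.4
ee_pos: [527.7, -200.7, 115.5]
ee_rot: [27.5, 89.9, 0.6]
force: [0.4, 0.4, 0.2]
gripper_width: 90.9
```

```bash
python3 - <<'E'
from h import *
T=toolT();print(T.round(3)); np.save('pics/disc1_T.npy',T)
im,_=save('wrist','disc1.png')
cv2.imwrite('pics/disc1z.png',cv2.resize(im[130:280,250:400,::-1],None,fx=4,fy=4,interpolation=cv2.INTER_CUBIC))
E
```

```text
[[ 1.00000e-03  4.52000e-01  8.92000e-01  5.27704e+02]
 [ 0.00000e+00  8.92000e-01 -4.52000e-01 -2.00685e+02]
 [-1.00000e+00  0.00000e+00  1.00000e-03  1.15534e+02]
 [ 0.00000e+00  0.00000e+00  0.00000e+00  1.00000e+00]]
```

View pics/disc1z.png

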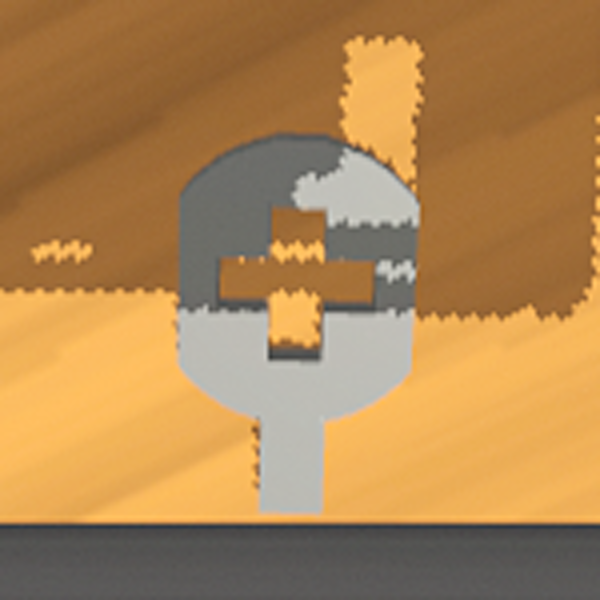

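```bash
python3 - <<'E'
from h import *
T=np.load('pics/disc1_T.npy')
s={'ee_pos':T[:3,3],'ee_rot':R.from_matrix(T[:3,:3]).as_euler('xyz',degrees=True)}
z=[(260,513),(322,513),(261,420),(324,420),(271,208),(326,208),(218,258),(218,302),(268,360),(322,360),(376,258),(374,305)]
m=[(52,-7),(52,7),(30.2,-7),(30.2,7),(-16.8,-5.8),(-16.8,5.8),(-5.8,-16.8),(5.8,-16.8),(16.8,-5.8),(16.8,5.8),(-5.8,16.8),(5.8,16.8)]
w=px2z('wrist',zpx(z,(250,130),4),10,s)
p,r=rigid2(m,w);print(p.round(2),r.round(1).tolist())
f=px2z('wrist',zpx([(180,190),(177,370),(418,200),(411,372)],(250,130),4),10,s)
print(f.round(1), ((f[0]+f[1]-f[2]-f[3])/2).round(1), yawof(f[0][:2],f[1][:2]),yawof(f[2][:2],f[3][:2]))
plan(goal([*p[:2],60],p[2]+90)); 
plan(goal([*p[:2],10.5],p[2]+90))
E
```

```text
[ 526.36 -202.77  -28.19] [[-0.4, 0.1], [0.0, 0.3], [-0.4, 0.2], [0.0, 0.4], [-0.7, 0.1], [-0.4, 0.2], [-0.7, 0.0], [1.1, -1.0], [-0.2, -0.0], [0.0, -0.1], [0.2, 0.2], [1.5, -0.5]]
[[ 497.7 -215.1   10. ]
 [ 531.8 -234.2   10. ]
 [ 521.8 -172.2   10. ]
 [ 554.9 -189.8   10. ]] [-23.6 -43.7   0. ] -29.214809956663824 -27.952595211065223
slide cm [5.548, -0.229, -0.038] turn [0.0225, 0.0008, -0.0003] deg 1.3 rows 1.3316081947858798
slide cm [10.498, -0.231, -0.042] turn [0.0225, 0.0008, -0.0003] deg 1.3 rows 2.518120284260934
```

Request:
arm_command(
  slide=[
    [4.0,-0.23,-0.04],
    [7.0,-0.23,-0.04],
    [9.0,-0.23,-0.04],
    [10.0,-0.23,-0.04],
    [10.3,-0.23,-0.04],
    [10.3,-0.23,-0.04],
    [10.3,-0.23,-0.04],
    [10.3,-0.23,-0.04],
  ],
  turn=[
    [0.022,0,0],
    [0.022,0,0],
    [0.022,0,0],
    [0.022,0,0],
    [0.022,0,0],
    [0.022,0,0],
    [0.022,0,0],
    [0.022,0,0],
  ],
  grip=[0,0,0,0,0,0,0,0],
)

```text
time_s: 4.12
ee_pos: [527.0, -204.6, 13.4]
ee_rot: [7.7, 89.8, -20.6]
force: [-0.5, -0.6, -0.2]
gripper_width: 91.0
```

```bash
python3 - <<'E'
from h import *
print(toolT().round(3)); plan(goal([526.36,-202.77,10.5],-28.19+90))
E
```

```text
[[ 3.00000e-03  4.74000e-01  8.81000e-01  5.27020e+02]
 [-1.00000e-03  8.81000e-01 -4.74000e-01 -2.04572e+02]
 [-1.00000e+00  0.00000e+00  3.00000e-03  1.34360e+01]
 [ 0.00000e+00  0.00000e+00  0.00000e+00  1.00000e+00]]
slide cm [0.293, 0.127, -0.144] turn [-0.0016, 0.0031, -0.0004] deg 0.2 rows 0.08410839790990084
```

Request:
arm_command(
  slide=[
    [0.29,0.13,-0.14],
    [0.29,0.13,-0.14],
    [0.29,0.13,-0.14],
    [0.29,0.13,-0.14],
  ],
  turn=[
    [0,0.003,0],
    [0,0.003,0],
    [0,0.003,0],
    [0,0.003,0],
  ],
  grip=[0,0,0,0],
)

```text
time_s: 4.45
ee_pos: [525.3, -202.5, 9.3]
ee_rot: [177.5, 89.9, 149.3]
force: [-0.0, 0.7, -0.5]
gripper_width: 91.2
```

```bash
python3 - <<'E'
from h import *
print(toolT().round(3)); plan(goal([526.36,-202.77,10.5],-28.19+90))
E
```

```text
[[-2.00000e-03  4.74000e-01  8.81000e-01  5.25281e+02]
 [ 1.00000e-03  8.81000e-01 -4.74000e-01 -2.02503e+02]
 [-1.00000e+00  0.00000e+00 -3.00000e-03  9.32100e+00]
 [ 0.00000e+00  0.00000e+00  0.00000e+00  1.00000e+00]]
slide cm [-0.118, 0.028, 0.107] turn [-0.0018, -0.0025, -0.0001] deg 0.2 rows 0.03884061718128322
```

Request:
arm_command(
  slide=[
    [0,0,0],
    [0,0,0],
    [0,0,0],
    [0,0,0],
  ],
  turn=[
    [0,0,0],
    [0,0,0],
    [0,0,0],
    [0,0,0],
  ],
  grip=[0,0,0,0],
)

```text
time_s: 4.78
ee_pos: [525.2, -202.4, 9.0]
ee_rot: [178.3, 89.8, 150.0]
force: [0.5, -0.5, -0.4]
gripper_width: 91.4
```

```bash
python3 - <<'E'
from h import *
print(toolT()[:3,3].round(3)); plan(goal([526.36,-202.77,10.5],-28.19+90))
E
```

```text
[ 525.165 -202.444    8.997]
slide cm [-0.151, 0.028, 0.12] turn [-0.0018, -0.0031, -0.0001] deg 0.2 rows 0.04670377120643548
```

Request:
arm_command(
  slide=[
    [-0.14,0.03,0.12],
    [-0.14,0.03,0.12],
    [-0.14,0.03,0.12],
    [-0.14,0.03,0.12],
    [-0.14,0.03,0.12],
    [-0.14,0.03,0.12],
    [-0.14,0.03,0.12],
    [-0.14,0.03,0.12],
    [-0.14,0.03,0.12],
    [-0.14,0.03,0.12],
    [-0.14,0.03,0.12],
    [-0.14,0.03,0.12],
  ],
  turn=[
    [0,0,0],
    [0,0,0],
    [0,0,0],
    [0,0,0],
    [0,0,0],
    [0,0,0],
    [0,0,0],
    [0,0,0],
    [0,0,0],
    [0,0,0],
    [0,0,0],
    [0,0,0],
  ],
  grip=[0,0,0,255,255,255,255,255,255,255,255,255],
  newtons=25,
)

```text
time_s: 5.78
ee_pos: [526.4, -202.7, 10.4]
ee_rot: [177.9, 89.8, 149.6]
force: [0.0, -0.1, -0.2]
gripper_width: 49.9
```

```bash
python3 - <<'E'
from h import *
s=env.state();T=toolT();print(T.round(3),s['force'],s['gripper_width'])
np.save('pics/disc2_T.npy',T)
im,_=save('wrist','disc2.png')
cv2.imwrite('pics/disc2z.png',cv2.resize(im[130:280,220:430,::-1],None,fx=3.6,fy=3.6,interpolation=cv2.INTER_CUBIC))
E
```

```text
[[-3.00000e-03  4.74000e-01  8.81000e-01  5.26378e+02]
 [ 2.00000e-03  8.81000e-01 -4.74000e-01 -2.02699e+02]
 [-1.00000e+00  0.00000e+00 -3.00000e-03  1.04020e+01]
 [ 0.00000e+00  0.00000e+00  0.00000e+00  1.00000e+00]] [ 0.02412098 -0.12785511 -0.21173787] 49.85237232008848
```

View pics/disc2z.png

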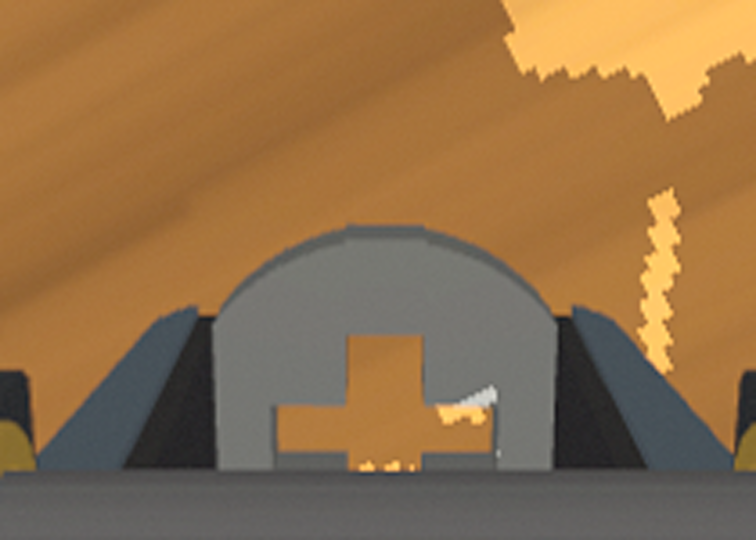

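```bash
python3 - <<'E'
from h import *
T=np.load('pics/disc2_T.npy')
s={'ee_pos':T[:3,3],'ee_rot':R.from_matrix(T[:3,:3]).as_euler('xyz',degrees=True)}
z=[(347,335),(423,335),(347,405),(423,405),(275,405),(497,405)]
m=[(-16.8,-5.8),(-16.8,5.8),(-5.8,-5.8),(-5.8,5.8),(-5.8,-16.8),(-5.8,16.8)]
for h in (9,10):
    w=px2z('wrist',zpx(z,(220,130),3.6),h,s)
    p,r=rigid2(m,w);print(p.round(2),r.round(1).tolist())
    print((np.linalg.inv(T)@[p[0],p[1],h,1]).round(2))
E
```

```text
[ 526.95 -203.22  -28.22] [[-0.2, -0.2], [0.1, 0.3], [-0.0, -0.2], [0.2, 0.2], [-0.2, -0.5], [0.2, 0.3]]
[ 1.4  -0.18  0.76  1.  ]
[ 526.62 -203.04  -28.22] [[-0.2, -0.2], [0.0, 0.4], [-0.0, -0.2], [0.2, 0.2], [-0.2, -0.6], [0.2, 0.4]]
[ 0.4  -0.18  0.37  1.  ]
```

```bash
python3 - <<'E'
from h import *
plan(goal([526.4,-202.7,95],61.7));plan(goal([564.5,-5.8,95],80.85))
E
```

```text
slide cm [-8.458, 0.003, -0.024] turn [0.0002, -0.0031, -0.0001] deg 0.2 rows 2.0283727390977897
slide cm [-8.438, 19.147, -6.0] turn [-0.334, -0.003, -0.0006] deg 19.1 rows 5.220065781211636
```

Request:
arm_command(
  slide=[
    [-1,0,0],
    [-3,0,0],
    [-6,0,0],
    [-8.4,0,0],
    [-8.44,2.5,-0.8],
    [-8.44,6,-2],
    [-8.44,10,-3.2],
    [-8.44,14,-4.5],
    [-8.44,17.2,-5.4],
    [-8.44,19.15,-6.0],
    [-8.44,19.15,-6.0],
    [-8.44,19.15,-6.0],
    [-8.44,19.15,-6.0],
    [-8.44,19.15,-6.0],
    [-8.44,19.15,-6.0],
    [-8.44,19.15,-6.0],
    [-8.44,19.15,-6.0],
  ],
  turn=[
    [0,0,0],
    [0,0,0],
    [0,0,0],
    [0,-0.003,0],
    [-0.05,-0.003,0],
    [-0.11,-0.003,0],
    [-0.17,-0.003,0],
    [-0.23,-0.003,0],
    [-0.29,-0.003,0],
    [-0.334,-0.003,0],
    [-0.334,-0.003,0],
    [-0.334,-0.003,0],
    [-0.334,-0.003,0],
    [-0.334,-0.003,0],
    [-0.334,-0.003,0],
    [-0.334,-0.003,0],
    [-0.334,-0.003,0],
  ],
  grip=[255,255,255,255,255,255,255,255,255,255,255,255,255,255,255,255,255],
)

```text
time_s: 7.25
ee_pos: [564.5, -6.6, 95.1]
ee_rot: [76.4, 90.0, 67.1]
force: [0.9, 0.0, 0.1]
gripper_width: 49.9
```

```bash
python3 - <<'E'
from h import *
s=env.state();T=toolT();print(T.round(3),s['force'],s['gripper_width'])
np.save('pics/disc3_T.npy',T)
im,_=save('wrist','disc3.png')
cv2.imwrite('pics/disc3z.png',cv2.resize(im[130:280,220:430,::-1],None,fx=3.6,fy=3.6,interpolation=cv2.INTER_CUBIC))
plan(goal([564.5,-5.8,75],80.85))
E
```

```text
[[ 0.00000e+00  1.61000e-01  9.87000e-01  5.64466e+02]
 [ 1.00000e-03  9.87000e-01 -1.61000e-01 -6.61600e+00]
 [-1.00000e+00  1.00000e-03  0.00000e+00  9.50570e+01]
 [ 0.00000e+00  0.00000e+00  0.00000e+00  1.00000e+00]] [0.92628014 0.04415222 0.08648029] 49.92209853207985
slide cm [2.001, 0.066, -0.006] turn [-0.0012, 0.0, -0.0005] deg 0.1 rows 0.480181735389349
```

View pics/disc3z.png

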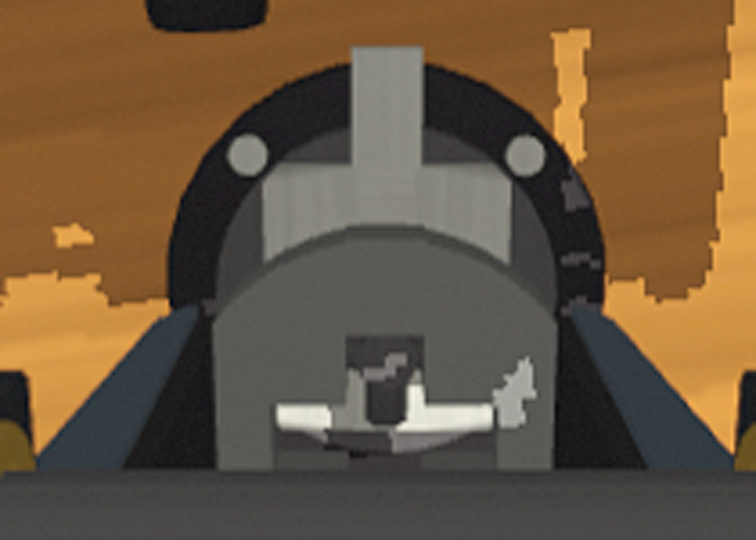

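```bash
python3 - <<'E'
from h import *
T=np.load('pics/disc3_T.npy')
s={'ee_pos':T[:3,3],'ee_rot':R.from_matrix(T[:3,:3]).as_euler('xyz',degrees=True)}
w=px2z('wrist',zpx([(351,47),(424,47),(264,165),(512,165),(351,165),(424,165)],(220,130),3.6),24,s)
p,r=rigid2([(52,7),(52,-7),(28,25),(28,-25),(28,7),(28,-7)],w);print(p.round(2),r.round(1).tolist())
E
```

```text
[564.64  -5.99 170.82] [[-0.4, 0.2], [-0.5, 0.0], [0.2, -0.4], [0.2, 0.2], [0.3, 0.3], [0.2, -0.3]]
```

Request:
arm_command(
  slide=[
    [1.2,0.05,0],
    [2.3,0.05,0],
    [2.3,0.05,0],
    [2.3,0.05,0],
    [2.3,0.05,0],
    [2.3,0.05,0],
  ],
  turn=[
    [0,0,0],
    [0,0,0],
    [0,0,0],
    [0,0,0],
    [0,0,0],
    [0,0,0],
  ],
  grip=[255,255,255,255,255,255],
)

```text
time_s: 7.8
ee_pos: [565.0, -5.3, 72.4]
ee_rot: [37.8, 89.9, 28.6]
force: [0.7, 0.0, -1.2]
gripper_width: 49.8
```

```bash
python3 - <<'E'
from h import *
print(toolT()[:3,3].round(2),env.state()['force']); plan(goal([564.4,-5.8,35.4],80.84))
E
```

```text
[564.99  -5.31  72.4 ] [ 0.69308514  0.01416353 -1.24304198]
slide cm [3.7, -0.06, -0.054] turn [0.0, 0.0009, -0.0007] deg 0.1 rows 0.8874559825112314
```

Request:
arm_command(
  slide=[
    [0,-0.04,-0.04],
    [0.6,-0.04,-0.04],
    [1.2,-0.04,-0.04],
    [1.8,-0.04,-0.04],
    [1.8,-0.04,-0.04],
    [1.8,-0.04,-0.04],
    [1.8,-0.04,-0.04],
  ],
  turn=[
    [0,0,0],
    [0,0,0],
    [0,0,0],
    [0,0,0],
    [0,0,0],
    [0,0,0],
    [0,0,0],
  ],
  grip=[255,255,255,255,255,255,255],
)

```text
time_s: 8.38
ee_pos: [564.2, -5.6, 53.9]
ee_rot: [96.5, 90.0, 87.4]
force: [0.1, -0.3, -1.0]
gripper_width: 49.8
```

```bash
python3 - <<'E'
from h import *
print(toolT()[:3,3].round(2),env.state()['force'],env.state()['torque']); plan(goal([564.4,-5.8,35.4],80.84))
E
```

```text
[564.21  -5.63  53.86] [ 0.12470704 -0.27814545 -0.98745647] [ 0.00717804  0.01635801 -0.02199927]
slide cm [1.846, -0.015, 0.022] turn [0.0001, -0.0001, -0.0005] deg 0.0 rows 0.4428247119836131
```

Underside is now at about 43.5 mm, on the splines with no contact force. Continuing down.

Request:
arm_command(
  slide=[
    [0.5,0,0.01],
    [1.0,0,0.01],
    [1.5,0,0.01],
    [1.8,0,0.01],
    [1.8,0,0.01],
    [1.8,0,0.01],
    [1.8,0,0.01],
  ],
  turn=[
    [0,0,0],
    [0,0,0],
    [0,0,0],
    [0,0,0],
    [0,0,0],
    [0,0,0],
    [0,0,0],
  ],
  grip=[255,255,255,255,255,255,255],
)

```text
time_s: 8.97
ee_pos: [564.4, -5.7, 36.0]
ee_rot: [64.3, 90.0, 55.1]
force: [-0.8, 0.3, -0.7]
gripper_width: 49.5
```

```bash
python3 - <<'E'
from h import *
print(toolT()[:3,3].round(2),env.state()['force'],env.state()['torque']); plan(goal([564.4,-5.8,35.0],80.84))
E
```

```text
[564.39  -5.65  36.05] [-0.75466861  0.32417044 -0.65618544] [0.01944957 0.04789577 0.05444088]
slide cm [0.105, -0.014, 0.004] turn [0.0, 0.0003, -0.0006] deg 0.0 rows 0.02540542746870008
```

Request:
arm_command(
  slide=[
    [0.1,-0.01,0],
    [0.1,-0.01,0],
    [0.1,-0.01,0],
    [0.1,-0.01,0],
    [0.1,-0.01,0],
    [0.1,-0.01,0],
    [0.1,-0.01,0],
    [0.1,-0.01,0],
  ],
  turn=[
    [0,0,0],
    [0,0,0],
    [0,0,0],
    [0,0,0],
    [0,0,0],
    [0,0,0],
    [0,0,0],
    [0,0,0],
  ],
  grip=[255,255,255,70,70,70,70,70],
)

```text
time_s: 9.63
ee_pos: [564.3, -5.7, 35.1]
ee_rot: [65.9, 90.0, 56.8]
force: [-0.3, -0.8, -0.7]
gripper_width: 66.2
```

Request:
arm_command(
  slide=[
    [-2,0,0],
    [-5,0,0],
    [-9,0,0],
    [-13,0,0],
    [-13,0,0],
    [-13,0,0],
    [-13,0,0],
    [-13,0,0],
  ],
  turn=[
    [0,0,0],
    [0,0,0],
    [0,0,0],
    [0,0,0],
    [0,0,0],
    [0,0,0],
    [0,0,0],
    [0,0,0],
  ],
  grip=[70,70,70,30,0,0,0,0],
)

```text
time_s: 10.3
ee_pos: [563.1, -5.8, 163.4]
ee_rot: [177.1, 89.8, 168.0]
force: [0.3, 0.5, -0.3]
gripper_width: 91.5
```

```bash
python3 - <<'E'
from h import *
s=env.state();T=toolT();print(T.round(3),s['force'],s['gripper_width'])
np.save('pics/hub2_T.npy',T)
im,d=save('wrist','hub2.png')
cv2.imwrite('pics/hub2z.png',cv2.resize(im[120:270,250:400,::-1],None,fx=4,fy=4,interpolation=cv2.INTER_CUBIC))
plan(goal([589.4,191.5,130],25-90))
E
```

```text
[[-3.00000e-03  1.59000e-01  9.87000e-01  5.63056e+02]
 [ 1.00000e-03  9.87000e-01 -1.59000e-01 -5.75300e+00]
 [-1.00000e+00  0.00000e+00 -3.00000e-03  1.63389e+02]
 [ 0.00000e+00  0.00000e+00  0.00000e+00  1.00000e+00]] [ 0.27755097  0.49673905 -0.28574987] 91.45563361230029
slide cm [3.324, 19.895, -0.528] turn [2.5455, -0.0015, 0.0045] deg 145.8 rows 20.369364396627393
```

View pics/hub2z.png

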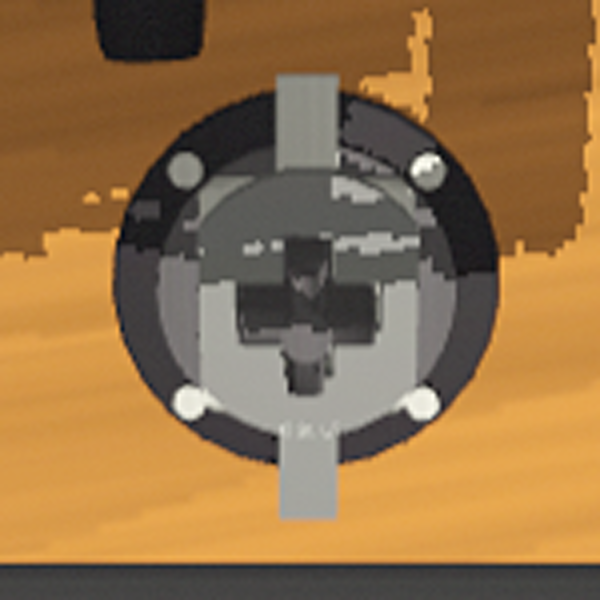

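The disc sits on the hub with its tab directly opposite the hub's tab. I'll check its height in the depth image and move to the plate.

```bash
python3 - <<'E'
from h import *
T=np.load('pics/hub2_T.npy');d=np.load('pics/hub2_d.npy')
s={'ee_pos':T[:3,3],'ee_rot':R.from_matrix(T[:3,:3]).as_euler('xyz',degrees=True)}
for z in [(250,200),(370,200),(220,330),(395,330),(250,380),(360,380),(308,490),(308,110)]:
    u=zpx(z,(250,120),4); print(z,px2d('wrist',[u],[d[int(round(u[1])),int(round(u[0]))]],s).round(1))
E
```

```text
(250, 200) [[538.3 -14.7  34. ]]
(370, 200) [[542.5  11.8  34.3]]
(220, 330) [[567.2 -26.8  32.3]]
(395, 330) [[573.6  13.   32.6]]
(250, 380) [[579.9 -21.9  33.2]]
(360, 380) [[584.2   3.3  32.6]]
(308, 490) [[609.3 -13.   32.5]]
(308, 110) [[521.7   1.1  22.7]]
```

Request:
arm_command(
  slide=[
    [3.3,19.9,-0.5],
    [3.3,19.9,-0.5],
    [3.3,19.9,-0.5],
    [3.3,19.9,-0.5],
    [3.3,19.9,-0.5],
    [3.3,19.9,-0.5],
    [3.3,19.9,-0.5],
    [3.3,19.9,-0.5],
    [3.3,19.9,-0.5],
    [3.3,19.9,-0.5],
    [3.3,19.9,-0.5],
    [3.3,19.9,-0.5],
    [3.3,19.9,-0.5],
    [3.3,19.9,-0.5],
    [3.3,19.9,-0.5],
    [3.3,19.9,-0.5],
    [3.3,19.9,-0.5],
    [3.3,19.9,-0.5],
    [3.3,19.9,-0.5],
    [3.3,19.9,-0.5],
  ],
  turn=[
    [2.54,0,0],
    [2.54,0,0],
    [2.54,0,0],
    [2.54,0,0],
    [2.54,0,0],
    [2.54,0,0],
    [2.54,0,0],
    [2.54,0,0],
    [2.54,0,0],
    [2.54,0,0],
    [2.54,0,0],
    [2.54,0,0],
    [2.54,0,0],
    [2.54,0,0],
    [2.54,0,0],
    [2.54,0,0],
    [2.54,0,0],
    [2.54,0,0],
    [2.54,0,0],
    [2.54,0,0],
  ],
  grip=[0,0,0,0,0,0,0,0,0,0,0,0,0,0,0,0,0,0,0,0],
)

```text
time_s: 12.02
ee_pos: [590.1, 191.2, 130.2]
ee_rot: [-20.3, 89.8, -171.4]
force: [0.4, 0.6, -0.0]
gripper_width: 91.2
```

```bash
python3 - <<'E'
from h import *
print(toolT()[:3,3].round(2),env.state()['qpos'].round(1));plan(goal([589.4,191.5,115],25-90))
E
```

```text
[590.12 191.23 130.22] [16.9 26.3 90.9  0.  63.  77.9]
slide cm [1.522, -0.057, 0.046] turn [0.0687, 0.003, 0.001] deg 3.9 rows 0.5506059919663072
```

The disc's top face reads about 33–34 mm across all sampled points, against 34 expected, so it is home and flat.

Request:
arm_command(
  slide=[
    [1.5,-0.06,0.05],
    [1.5,-0.06,0.05],
    [1.5,-0.06,0.05],
    [1.5,-0.06,0.05],
    [1.5,-0.06,0.05],
    [1.5,-0.06,0.05],
  ],
  turn=[
    [0.03,0,0],
    [0.03,0,0],
    [0.03,0,0],
    [0.03,0,0],
    [0.03,0,0],
    [0.03,0,0],
  ],
  grip=[0,0,0,0,0,0],
)

```text
time_s: 12.52
ee_pos: [590.5, 191.8, 117.5]
ee_rot: [-165.4, 89.9, 42.2]
force: [-1.0, 0.9, 0.4]
gripper_width: 91.3
```

```bash
python3 - <<'E'
from h import *
s=env.state();T=toolT();print(T.round(3))
np.save('pics/plate1_T.npy',T)
im,d=save('wrist','plate1.png')
cv2.imwrite('pics/plate1z.png',cv2.resize(im[120:270,250:400,::-1],None,fx=4,fy=4,interpolation=cv2.INTER_CUBIC))
E
```

```text
[[ 1.00000e-03  4.63000e-01 -8.86000e-01  5.90502e+02]
 [ 1.00000e-03 -8.86000e-01 -4.63000e-01  1.91844e+02]
 [-1.00000e+00 -0.00000e+00 -1.00000e-03  1.17474e+02]
 [ 0.00000e+00  0.00000e+00  0.00000e+00  1.00000e+00]]
```

View pics/plate1z.png

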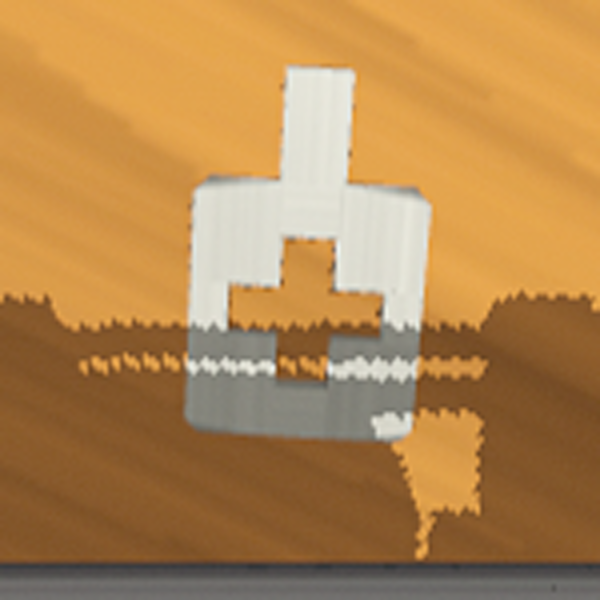

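```bash
python3 - <<'E'
from h import *
T=np.load('pics/plate1_T.npy')
s={'ee_pos':T[:3,3],'ee_rot':R.from_matrix(T[:3,:3]).as_euler('xyz',degrees=True)}
z=[(287,68),(354,71),(281,180),(346,185),(285,238),(334,240),(230,287),(228,328),(384,293),(277,379),(327,382)]
m=[(52,7),(52,-7),(28,7),(28,-7),(16.8,5.8),(16.8,-5.8),(5.8,16.8),(-5.8,16.8),(5.8,-16.8),(-16.8,5.8),(-16.8,-5.8)]
w=px2z('wrist',zpx(z,(250,120),4),6,s)
p,r=rigid2(m,w);print(p.round(2),r.round(1).tolist())
f=px2z('wrist',zpx([(194,190),(185,425),(431,203),(412,437)],(250,120),4),6,s)
print(f.round(1),yawof(f[1][:2],f[0][:2]),yawof(f[3][:2],f[2][:2]),f.mean(0))
plan(goal([*p[:2],9.5],p[2]-90))
E
```

```text
[590.49 192.51  24.22] [[0.6, 0.4], [0.5, 0.1], [-0.2, 0.1], [0.1, -0.2], [0.6, 0.8], [0.9, -0.4], [0.9, 0.8], [-1.4, -0.3], [0.6, -0.1], [-1.6, -0.2], [-1.2, -0.9]]
[[603.1 225.5   6. ]
 [555.7 204.2   6. ]
 [623.7 180.2   6. ]
 [576.3 158.8   6. ]] 24.196790126350795 24.344461298151536 [589.66560051 192.16115904   6.        ]
slide cm [10.8, -0.055, -0.022] turn [0.0587, -0.0011, 0.0003] deg 3.4 rows 2.589949831248213
```

Request:
arm_command(
  slide=[
    [4,-0.05,-0.02],
    [7,-0.05,-0.02],
    [9,-0.05,-0.02],
    [10,-0.05,-0.02],
    [10.4,-0.05,-0.02],
    [10.4,-0.05,-0.02],
    [10.4,-0.05,-0.02],
    [10.4,-0.05,-0.02],
    [10.4,-0.05,-0.02],
    [10.4,-0.05,-0.02],
    [10.4,-0.05,-0.02],
  ],
  turn=[
    [0.05,0,0],
    [0.05,0,0],
    [0.05,0,0],
    [0.05,0,0],
    [0.05,0,0],
    [0.05,0,0],
    [0.05,0,0],
    [0.05,0,0],
    [0.05,0,0],
    [0.05,0,0],
    [0.05,0,0],
  ],
  grip=[0,0,0,0,0,0,0,0,0,0,0],
)

```text
time_s: 13.48
ee_pos: [590.6, 192.5, 13.9]
ee_rot: [-171.8, 89.9, 33.0]
force: [0.5, 0.7, -1.2]
gripper_width: 91.6
```

```bash
python3 - <<'E'
from h import *
print(toolT().round(3)); plan(goal([590.1,192.3,9.7],24.25-90))
E
```

```text
[[ 1.00000e-03  4.18000e-01 -9.08000e-01  5.90563e+02]
 [ 1.00000e-03 -9.08000e-01 -4.18000e-01  1.92495e+02]
 [-1.00000e+00 -0.00000e+00 -2.00000e-03  1.38770e+01]
 [ 0.00000e+00  0.00000e+00  0.00000e+00  1.00000e+00]]
slide cm [0.418, -0.002, 0.051] turn [0.008, -0.0017, 0.0003] deg 0.5 rows 0.10089852329320834
```

Request:
arm_command(
  slide=[
    [0.3,0,0.04],
    [0.3,0,0.04],
    [0.3,0,0.04],
    [0.3,0,0.04],
    [0.3,0,0.04],
    [0.3,0,0.04],
  ],
  turn=[
    [0.008,0,0],
    [0.008,0,0],
    [0.008,0,0],
    [0.008,0,0],
    [0.008,0,0],
    [0.008,0,0],
  ],
  grip=[0,0,0,0,0,0],
)

```text
time_s: 13.98
ee_pos: [589.9, 192.2, 10.1]
ee_rot: [-139.6, 90.0, 64.7]
force: [0.1, 0.1, 0.4]
gripper_width: 91.2
```

```bash
python3 - <<'E'
from h import *
print(toolT()[:3,3].round(3)); plan(goal([590.1,192.3,9.7],24.25-90))
E
```

```text
[589.886 192.217  10.134]
slide cm [0.043, 0.001, -0.023] turn [0.0, -0.0005, 0.0004] deg 0.0 rows 0.011761783715627647
```

Request:
arm_command(
  slide=[
    [0.04,0,-0.02],
    [0.04,0,-0.02],
    [0.04,0,-0.02],
    [0.04,0,-0.02],
    [0.04,0,-0.02],
    [0.04,0,-0.02],
    [0.04,0,-0.02],
    [0.04,0,-0.02],
    [0.04,0,-0.02],
    [0.04,0,-0.02],
    [0.04,0,-0.02],
  ],
  turn=[
    [0,0,0],
    [0,0,0],
    [0,0,0],
    [0,0,0],
    [0,0,0],
    [0,0,0],
    [0,0,0],
    [0,0,0],
    [0,0,0],
    [0,0,0],
    [0,0,0],
  ],
  grip=[0,255,255,255,255,255,255,255,255,255,255],
  newtons=30,
)

```text
time_s: 14.9
ee_pos: [590.0, 192.3, 9.7]
ee_rot: [-139.0, 90.0, 65.2]
force: [0.2, 0.3, -0.2]
gripper_width: 49.3
```

```bash
python3 - <<'E'
from h import *
s=env.state();T=toolT();print(T.round(3),s['force'],s['gripper_width'])
np.save('pics/plate2_T.npy',T)
im,_=save('wrist','plate2.png')
cv2.imwrite('pics/plate2z.png',cv2.resize(im[130:280,220:430,::-1],None,fx=3.6,fy=3.6,interpolation=cv2.INTER_CUBIC))
E
```

```text
[[ 0.00000e+00  4.11000e-01 -9.12000e-01  5.90042e+02]
 [ 1.00000e-03 -9.12000e-01 -4.11000e-01  1.92276e+02]
 [-1.00000e+00 -0.00000e+00 -0.00000e+00  9.73600e+00]
 [ 0.00000e+00  0.00000e+00  0.00000e+00  1.00000e+00]] [ 0.17797112  0.27738491 -0.1638168 ] 49.29689687651212
```

View pics/plate2z.png

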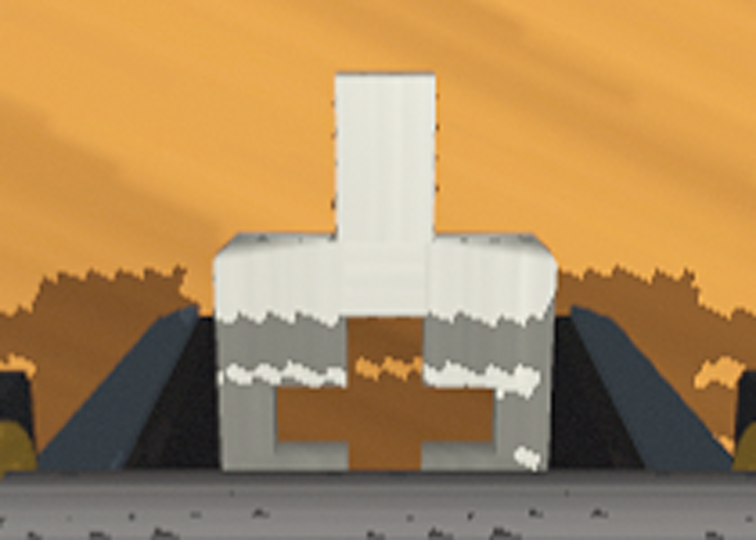

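```bash
python3 - <<'E'
from h import *
T=np.load('pics/plate2_T.npy')
s={'ee_pos':T[:3,3],'ee_rot':R.from_matrix(T[:3,:3]).as_euler('xyz',degrees=True)}
z=[(346,317),(425,317),(346,388),(425,388),(275,388),(496,388),(275,441),(347,441),(422,441),(494,441)]
m=[(16.8,5.8),(16.8,-5.8),(5.8,5.8),(5.8,-5.8),(5.8,16.8),(5.8,-16.8),(-5.8,16.8),(-5.8,5.8),(-5.8,-5.8),(-5.8,-16.8)]
w=px2z('wrist',zpx(z,(220,130),3.6),6,s)
p,r=rigid2(m,w);print(p.round(2),r.round(1).tolist())
print((np.linalg.inv(T)@[p[0],p[1],6,1]).round(2), yawof((0,0),T[:2,1]))
t=px2z('wrist',zpx([(336,75),(436,74)],(220,130),3.6),6,s); print((np.linalg.inv(T)@[*t.mean(0),1]).round(2))
hy=170.84
G=goal([0,0,0],hy-90); off=G[:3,:3]@np.array([0,-.1,0])
print(off); plan(goal([590,192.3,120],hy-90)); plan(goal([564.5,-6,120],hy-90))
E
```

```text
[591.   192.86  24.11] [[1.1, 0.5], [1.0, 0.5], [1.2, 0.5], [1.1, 0.6], [1.0, 0.9], [1.2, 0.2], [-1.7, -0.5], [-1.7, -0.7], [-1.6, -1.0], [-1.6, -1.1]]
[ 3.74 -0.14 -1.11  1.  ] -65.74921237522642
[ 3.760e+00 -2.000e-02 -5.211e+01  1.000e+00]
[-0.0159192  -0.09872476  0.        ]
slide cm [-11.027, -0.008, -0.005] turn [-2.5584, -0.0007, -0.0003] deg 146.6 rows 20.473201133508176
slide cm [-11.038, 17.025, 10.465] turn [-2.5584, -0.0007, -0.0003] deg 146.6 rows 20.473201133508176
```

Request:
arm_command(
  slide=[
    [-1,0,0],
    [-3,0,0],
    [-6,0,0],
    [-9,0,0],
    [-11,0,0],
    [-11,1,0.6],
    [-11,3,1.8],
    [-11,5,3],
    [-11,7,4.3],
    [-11,9,5.5],
    [-11,11,6.8],
    [-11,13,8],
    [-11,15,9.2],
    [-11,17,10.5],
    [-11,17,10.5],
    [-11,17,10.5],
    [-11,17,10.5],
    [-11,17,10.5],
    [-11,17,10.5],
    [-11,17,10.5],
  ],
  turn=[
    [0,0,0],
    [0,0,0],
    [-0.1,0,0],
    [-0.2,0,0],
    [-0.3,0,0],
    [-0.4,0,0],
    [-0.5,0,0],
    [-0.62,0,0],
    [-0.74,0,0],
    [-0.86,0,0],
    [-0.98,0,0],
    [-1.1,0,0],
    [-1.22,0,0],
    [-1.34,0,0],
    [-1.46,0,0],
    [-1.58,0,0],
    [-1.7,0,0],
    [-1.82,0,0],
    [-1.94,0,0],
    [-2.06,0,0],
  ],
  grip=[255,255,255,255,255,255,255,255,255,255,255,255,255,255,255,255,255,255,255,255],
)

```text
time_s: 16.62
ee_pos: [564.0, -6.0, 120.3]
ee_rot: [80.6, 90.0, 43.2]
force: [-0.1, 0.7, -1.5]
gripper_width: 49.3
```

```bash
python3 - <<'E'
from h import *
print(toolT()[:3,3].round(3),env.state()['gripper_width'],env.state()['qpos'].round(1)); plan(goal([564.7,-5.9,96],80.84))
E
```

```text
[564.011  -5.964 120.278] 49.32848588206725 [ -1.8  22.1  99.7   0.   58.2 -54.4]
slide cm [2.428, 0.045, 0.051] turn [-0.4927, 0.0003, -0.0008] deg 28.2 rows 3.943081952934308
```

Request:
arm_command(
  slide=[
    [0.5,0.04,0.04],
    [1,0.04,0.04],
    [1.5,0.04,0.04],
    [2.0,0.04,0.04],
    [2.4,0.04,0.04],
    [2.4,0.04,0.04],
    [2.4,0.04,0.04],
    [2.4,0.04,0.04],
    [2.4,0.04,0.04],
    [2.4,0.04,0.04],
    [2.4,0.04,0.04],
  ],
  turn=[
    [-0.1,0,0],
    [-0.2,0,0],
    [-0.3,0,0],
    [-0.4,0,0],
    [-0.497,0,0],
    [-0.497,0,0],
    [-0.497,0,0],
    [-0.497,0,0],
    [-0.497,0,0],
    [-0.497,0,0],
    [-0.497,0,0],
  ],
  grip=[255,255,255,255,255,255,255,255,255,255,255],
)

```text
time_s: 17.53
ee_pos: [564.8, -5.8, 95.9]
ee_rot: [50.6, 89.9, 41.3]
force: [0.4, 0.3, -0.8]
gripper_width: 49.4
```

```bash
python3 - <<'E'
from h import *
s=env.state();T=toolT();print(T.round(3),s['force'],s['gripper_width'])
np.save('pics/plate3_T.npy',T)
im,_=save('wrist','plate3.png')
cv2.imwrite('pics/plate3z.png',cv2.resize(im[130:280,220:430,::-1],None,fx=3.6,fy=3.6,interpolation=cv2.INTER_CUBIC))
plan(goal([564.7,-5.9,70],80.84))
E
```

```text
[[ 1.00000e-03  1.61000e-01  9.87000e-01  5.64785e+02]
 [ 1.00000e-03  9.87000e-01 -1.61000e-01 -5.81900e+00]
 [-1.00000e+00  1.00000e-03  1.00000e-03  9.58730e+01]
 [ 0.00000e+00  0.00000e+00  0.00000e+00  1.00000e+00]] [ 0.3683286   0.30814552 -0.75002564] 49.36347519353987
slide cm [2.581, -0.008, -0.0] turn [-0.002, 0.0004, -0.0006] deg 0.1 rows 0.6189925330670034
```

View pics/plate3z.png

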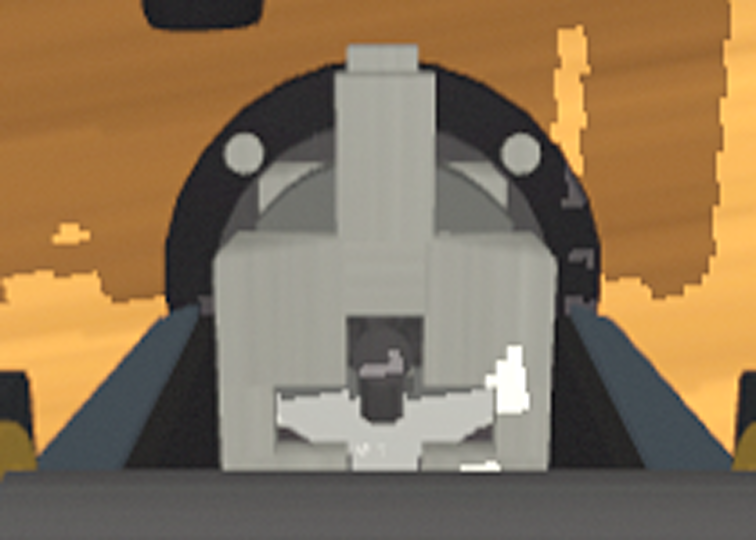

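The plate is still in place in the gripper, with its tab over the hub's tab. Lowering.

Request:
arm_command(
  slide=[
    [1,-0.01,0],
    [2,-0.01,0],
    [2.5,-0.01,0],
    [2.5,-0.01,0],
    [2.5,-0.01,0],
    [2.5,-0.01,0],
    [3.0,-0.01,0],
    [3.5,-0.01,0],
    [3.9,-0.01,0],
    [3.9,-0.01,0],
    [3.9,-0.01,0],
    [3.9,-0.01,0],
  ],
  turn=[
    [0,0,0],
    [0,0,0],
    [0,0,0],
    [0,0,0],
    [0,0,0],
    [0,0,0],
    [0,0,0],
    [0,0,0],
    [0,0,0],
    [0,0,0],
    [0,0,0],
    [0,0,0],
  ],
  grip=[255,255,255,255,255,255,255,255,255,255,255,255],
)

```text
time_s: 18.58
ee_pos: [564.8, -5.9, 56.6]
ee_rot: [64.0, 90.0, 54.8]
force: [0.8, 1.0, -0.1]
gripper_width: 49.5
```

```bash
python3 - <<'E'
from h import *
print(toolT()[:3,3].round(2),env.state()['force'],env.state()['torque']); plan(goal([564.7,-5.9,44.4],80.84))
E
```

```text
[564.79  -5.91  56.58] [ 0.81605616  1.01887927 -0.13966594] [-0.01175613 -0.15270811  0.06297588]
slide cm [1.218, -0.001, -0.009] turn [-0.0014, 0.0003, -0.0006] deg 0.1 rows 0.29202975367796247
```

Request:
arm_command(
  slide=[
    [0.4,0,0],
    [0.8,0,0],
    [1.2,0,0],
    [1.2,0,0],
    [1.2,0,0],
    [1.2,0,0],
    [1.2,0,0],
  ],
  turn=[
    [0,0,0],
    [0,0,0],
    [0,0,0],
    [0,0,0],
    [0,0,0],
    [0,0,0],
    [0,0,0],
  ],
  grip=[255,255,255,255,255,255,255],
)

```text
time_s: 19.17
ee_pos: [564.8, -5.9, 44.6]
ee_rot: [56.6, 90.0, 47.3]
force: [1.2, 0.0, -0.7]
gripper_width: 49.6
```

```bash
python3 - <<'E'
from h import *
print(toolT()[:3,3].round(2),env.state()['force'],env.state()['torque']); plan(goal([564.7,-5.9,44.2],80.84))
E
```

```text
[564.79  -5.94  44.6 ] [ 1.19485498  0.00656322 -0.69304748] [-0.01804759 -0.26006708 -0.00847919]
slide cm [0.04, 0.003, -0.01] turn [-0.0015, 0.0004, -0.0006] deg 0.1 rows 0.013388148883396164
```

Request:
arm_command(
  slide=[
    [0.03,0,0],
    [0.03,0,0],
    [0.03,0,0],
    [0.03,0,0],
    [0.03,0,0],
    [0.03,0,0],
    [0.03,0,0],
  ],
  turn=[
    [0,0,0],
    [0,0,0],
    [0,0,0],
    [0,0,0],
    [0,0,0],
    [0,0,0],
    [0,0,0],
  ],
  grip=[255,255,70,70,70,70,70],
)

```text
time_s: 19.75
ee_pos: [564.4, -5.9, 44.3]
ee_rot: [116.3, 90.0, 107.0]
force: [-0.3, -0.7, -0.1]
gripper_width: 66.1
```

Request:
arm_command(
  slide=[
    [-2,0,0],
    [-5,0,0],
    [-9,0,0],
    [-12,0,0],
    [-12,0,0],
    [-12,0,0],
    [-12,0,0],
    [-12,0,0],
  ],
  turn=[
    [0,0,0],
    [0,0,0],
    [0,0,0],
    [0,0,0],
    [0,0,0],
    [0,0,0],
    [0,0,0],
    [0,0,0],
  ],
  grip=[70,70,70,30,0,0,0,0],
)

```text
time_s: 20.42
ee_pos: [563.5, -5.9, 162.7]
ee_rot: [177.6, 89.8, 168.3]
force: [-0.0, 0.0, -0.3]
gripper_width: 91.2
```

```bash
python3 - <<'E'
from h import *
s=env.state();T=toolT();print(T[:3,3].round(3),s['force'],s['gripper_width'])
np.save('pics/hub3_T.npy',T)
im,d=save('wrist','hub3.png')
cv2.imwrite('pics/hub3z.png',cv2.resize(im[120:270,250:400,::-1],None,fx=4,fy=4,interpolation=cv2.INTER_CUBIC))
for z in [(230,215),(390,215),(215,300),(400,300),(225,400),(395,400),(308,150),(308,490)]:
    u=zpx(z,(250,120),4); print(z,px2d('wrist',[u],[d[int(round(u[1])),int(round(u[0]))]],s).round(1))
E
```

```text
[563.474  -5.925 162.728] [-0.0239363   0.04626895 -0.30598967] 91.18063150934735
(230, 215) [[540.6 -19.5  37.5]]
(390, 215) [[546.1  15.4  38.4]]
(215, 300) [[558.6 -26.   39.6]]
(400, 300) [[565.3  14.8  39.2]]
(225, 400) [[582.2 -28.   38.9]]
(395, 400) [[588.5  10.3  38.8]]
(308, 150) [[ 5.289e+02 -1.000e-01  3.950e+01]]
(308, 490) [[609.5 -13.2  32.3]]
```

View pics/hub3z.png

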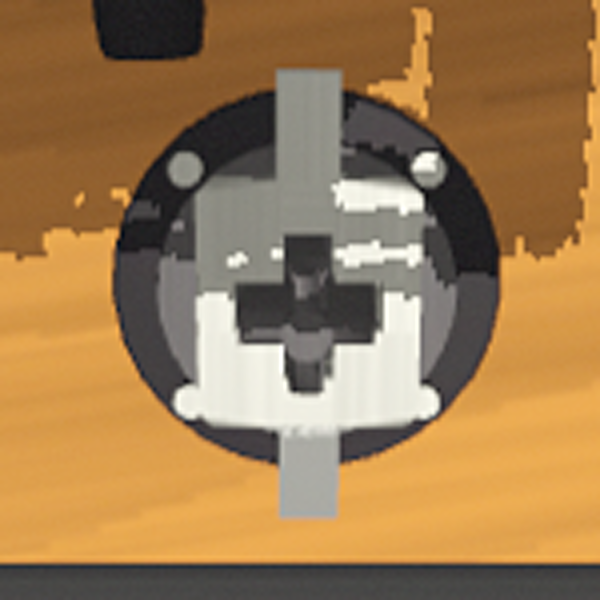

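The plate reads 37.5–39.6 mm on top against 40 expected. That is about the same small offset the disc showed. The tabs line up, the disc's opposite. One last look from the side before I hand in.

```bash
python3 - <<'E'
from h import *
im,d=save('side','side9.png')
a=cv2.imread('pics/side0.png');b=im[:,:,::-1]
cr=lambda x:cv2.resize(x[140:290,200:450],None,fx=3.2,fy=3.2,interpolation=cv2.INTER_CUBIC)
cv2.imwrite('pics/side9z.png',cr(b))
E
```

```text
(no output)
```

View pics/side9z.png

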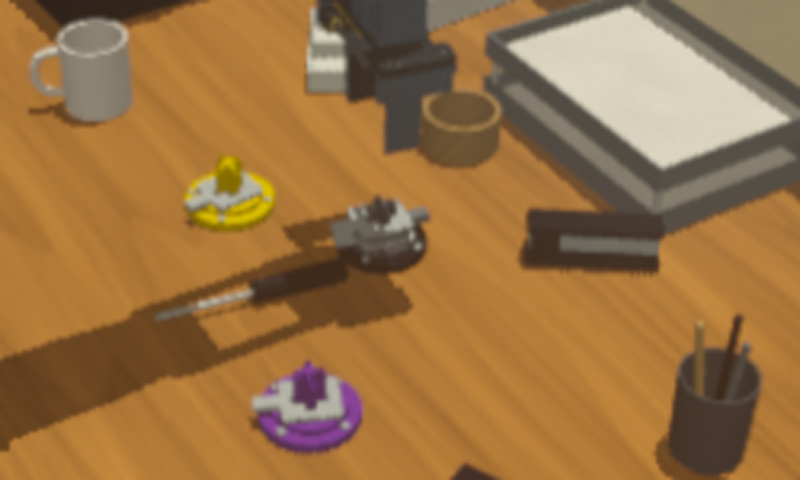

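The side view shows a flat stack on the dark hub, the gripper clear of it, and the mug, tape, stapler, pens, screwdriver and decoys where they were.

```bash
python3 -c "
from workcell import env
print(env.job_done())"
```

```text
the job is handed in; nothing more can be done
None
```

I fitted both parts on the dark hub and handed the job in at about 20.5 s, well under the 61 s limit. The friction disc went on first with its tab opposite the bottom plate's tab. The steel plate followed with its tab directly above the bottom plate's.

- **Seating:** In the depth images the disc's top face read 32–34 mm (34 expected). The plate's top read 37.5–39.6 mm (40 expected). The hub's fixed plate also read about 1 mm low (22.7 mm against 24), so most of that shortfall is camera offset. One corner of the plate read 1–2 mm lower than the rest, which I took as depth noise and did not re-measure.
- **Handling:** Forces at each check while lowering the parts stayed around 1 N. Both parts were released about half a millimetre above their seats and dropped home.
- **Surroundings:** In the final side view the gripper was open and about 120 mm clear. By eye, the mug, tape core, stapler, pen pot, screwdriver and decoy hubs looked undisturbed. The parts tray was partly hidden behind the arm, and I didn't check the notebook in that view.

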